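# Make up two shoe repair kits

### The arm

A 7-joint arm with a two-finger parallel gripper is mounted at the origin on a cart in front of the work surface, level with it; the furniture and walls round the work are solid. World frame = base frame: x ahead of the robot, y to its left, z up, the work surface at z = 0. Lengths are in mm, angles in rad, forces in N, time in s.
With the tool pointing down it reaches from about 400 to 875 mm from the base axis. Payload 19.3 kg.
Tool frame: the origin (TCP) lies on the mounting face of the last link; the fingertips stand 173 mm ahead of it and the grasp point (between the pads) lies 155 mm ahead of it (robot.tip_reach is the distance from the TCP to the fingertips, in mm); z points along the fingers, y is the line along which they close (so a half turn about z gives the same grasp; the last joint's range is limited). The gripper opens to 85 mm and grips with 20 to 120 N. Pads are 22 mm wide; open, the fingers measure 114 mm over their backs; the gripper's body (76 mm by 85 mm) begins 54 mm behind the grasp point. The pads swing forward as they close: fully open they stand 13 mm farther back than shut.
Start: joints at [-1.338, 0.521, -0.036, 1.599, 0.021, 1.021, -0.113], TCP at [186.391, 596.555, 404.691] pointing down, gripper open.
Joint ranges: [-2.91, 2.91], [-0.3, 2.13], [-1.5, 1.42], [0.17, 2.43], [-1.26, 4.41], [0.16, 1.93], [-2.52, 2.52]. Speed limits (rad/s): [1.89, 1.89, 2.39, 2.39, 3.01, 3.01, 3.01].

### API

Orientations are given as a 3x3 rotation matrix whose columns are the frame's x, y, z axes.
In Python, from bench import robot gives the robot as it stands. The module is installed in compiled form; this text tells all that it offers.
- The arm moves only by the tool carry_out, never from a script. Its argument "targets" is a list of rows, each a list of 2 entries, a list of its own where there are three numbers: the shift along the tool's x, y, z in cm, then the turn about the tool's z in rad. A call has 1 to 20 rows; each row is the pose to reach, as a shift and turn from the pose commanded when the call began, along the tool's axes at that moment; what a row does not reach only later rows make up. A row lasts 1/12 s, in which the tool goes at most 41.7 mm and 7.16 degrees, less where a joint would pass 70% of its speed; a pose out of reach is approached as far as the arm can. A call with a gripper value outside its range is refused whole. "grip" is the finger opening in cm, from 0 to 8.54, set as the call begins (left out, the last holds). The fingers move at their own pace and stop on an object; the grip force is fixed at half the most. Time passes only in rows, so rows that repeat a pose let the fingers close. It gives the time, the measured TCP pose, the force, the opening and the grip force at its end, in the units of the state.
- robot.get_obs(): the state, without advancing time (a new reading comes with each control period).
- robot.get_image(name): name is "side" or "top" or "wrist"; returns (picture, depth): 480x640x3 uint8, red, green, blue; 480x640 float32, mm along the optical axis (not along the pixel's ray), 0 where there is no reading.
- robot.camera_model(name): a dict with "intrinsics" (3x3 intrinsics, pixels), "k1" (the pictures are not rectified: a ray, as slopes to the right and down, at radius r is drawn at 1 + k1 r^2 times it, then the intrinsics apply), "cam_to_world" (4x4, takes a point from camera to world coordinates); the wrist camera has in their place "hand_eye" (4x4, takes a point from camera to tool coordinates, whose origin is the TCP and whose axes are the flange's). Camera axes: x right, y down, z forward; pixel columns grow to the right and rows downward; lengths in mm; the calibration is good to about 2 mm. A picture is of the moment at which its call begins: read the wrist's pose just before it. camera_model takes no time and is no camera call.
- robot.finish_job(): hands the job in; it is judged then, once.
Trained networks look in the newest picture that a camera, given by its name, has taken for a name from the list of things; names that differ only in an ending like _2 or _b are one class to them, and where a whole thing is asked for, a point or a joint stands for the part that bears it (a point fixed in the world has none). Each returns a list of dicts, best first, with "score" (0 to 1); they miss things now and then, are a little off and sometimes report something else, mostly with a low value. They report only what shows in the picture. A call takes as long as a camera call. They do not tell look-alikes from the thing itself.
- robot.recognise(camera, name): "position" ([row, column] in pixels, amid what is visible of it).
- robot.cut_out(camera, name): "mask" (480x640 bool, what is visible of it) and "position" ([row, column] in pixels, amid what is visible of it).
- robot.mark_of(camera, name): "position" ([row, column] in pixels: a listed point, or the origin of a listed thing).
The state is a dict: "clock": time; "joint_positions": joint angles; "qvel": joint speeds; "effort": joint torques, N m; "tool_pos": TCP position; "eef_rot": TCP orientation; "wrist_force": force on the tool from outside, world axes, zero at the start; "torque": the same for the moment, N m; "grip_width": finger opening in mm; "grip_force": force on a finger pad.
Only numpy, scipy, OpenCV 4.12 (cv2) and the standard library are available. Lean on these libraries where they do the work, as an engineer would, in place of code of your own. Each camera call takes 0.05 s, during which the arm holds its last target. There are 200 camera calls.

### The job

Make up two repair kits from the row of stock at the front of the bench. In the blue tray, put the red thread spool in the compartment next to the brass handle and the beeswax cake in the other one; in the green tray, put the small tin of eyelets in the compartment next to the handle and the brown bottle of edge dye in the other one. Everything must sit upright and flat on its compartment floor; leave the black jar lid and the roll of masking tape lying where they are in the stock row.

Things in the scene. Friction and masses are not known exactly. Their poses are not given: they have to be found in the camera images.
- blue_tray: Shallow tray, blue rims, plywood floor, fixed to the bench. Outside 86 (x) by 166 (y) mm; rims and dividing bar 6 mm wide, 11 mm high; floor 6 mm above the bench. Two square compartments, 74 mm inside, centred at local (0, +40) and (0, -40) mm. Brass bow handle, standing out 23 mm, on the +y end (next to the +40 one). Origin: centre of the underside; z up.
- green_tray: Shallow tray, green rims, plywood floor, fixed to the bench. Outside 86 (x) by 166 (y) mm; rims and dividing bar 6 mm wide, 11 mm high; floor 6 mm above the bench. Two square compartments, 74 mm inside, centred at local (0, +40) and (0, -40) mm. Brass bow handle, standing out 23 mm, on the +y end (next to the +40 one). Origin: centre of the underside; z up.
- red_spool: Upright wooden spool of dark red thread, 40 mm diameter, 55 mm high (the thread itself is narrower than the wooden flanges, but it grips as a plain 40 mm cylinder); grip across the diameter. Stands on the bench in the stock row in front of the trays. Origin: centre of the underside; z up.
- beeswax: Yellow-brown rectangular cake of beeswax lying flat, 30 by 46 mm, 18 mm high; its 30 mm width runs along the direction 24 degrees (0.419 rad) anticlockwise, seen from above, of its own x axis, its 46 mm length square to that. Stands on the bench in the stock row in front of the trays. Origin: centre of the underside; z up.
- eyelet_tin: Small round open metal tin holding brass eyelets, 50 mm diameter, 17 mm high; grip across the outside. Stands on the bench in the stock row in front of the trays. Origin: centre of the underside; z up.
- dye_bottle: Upright brown bottle with a white label and black cap, body 44 mm diameter up to 55 mm, then narrowing to the 24 mm cap, 97 mm high in all; grip across the body. Stands on the bench in the stock row in front of the trays. Origin: centre of the underside; z up.
- jar_lid: Black round screw lid lying open side up, pale liner inside, 70 mm diameter, 18 mm high. Not part of either kit: stays where it is. Stands on the bench in the stock row in front of the trays. Origin: centre of the underside; z up.
- tape_roll: Roll of pale masking tape lying flat, 61 mm outside diameter, 19 mm high. Not part of either kit: stays where it is. Stands on the bench in the stock row in front of the trays. Origin: centre of the underside; z up.
Things that resemble listed ones, but are neither listed nor needed, are in the scene too. What is shaped like the eyelet_tin but orange or pink is not meant.

How it is judged:
By the outcome, as a careful person would: the job done as asked, in the order asked, and still so for the second after the job is handed in, with the robot touching nothing.
It also fails if it takes over 96 s, if anything falls off the work surface, if the arm or the gripper's body presses on something with over 40 N, if the wrist force passes 120 N, or if a joint passes its speed limit or range.

## Working session

There is one attempt and no reset: what is moved stays moved. The work goes in short steps, Python scripts to look and compute and a tool call to move; the robot and the scene stay as the last step left them, time stands still between calls to the robot, and variables do not carry over. Pictures are saved under pics/ and viewed, at most 14 in all, crops included, and the job is handed in when it is done.

Besides the shell and the picture viewer there is one more tool, called after "Call:" by a JSON object that holds its "op" and its "data". carry_out: Moves the arm, as the interface text tells. Its arguments: {"type":"object","properties":{"targets":{"type":"array","items":{"type":"array"}},"grip":{"type":"number"}},"required":["targets"]}

```bash
mkdir -p pics
cat > h.py <<'E'
import numpy as np, cv2
from bench import robot
def snap(c,f=None):
    o=robot.get_obs(); p,d=robot.get_image(c)
    if f: cv2.imwrite('pics/'+f,p[:,:,::-1])
    return o,p,d
def c2w(c,o):
    m=robot.camera_model(c)
    if c!='wrist': return m,np.array(m['cam_to_world'])
    T=np.eye(4);T[:3,:3]=o['eef_rot'];T[:3,3]=o['tool_pos']
    return m,T@np.array(m['hand_eye'])
def rays(c,o,px):
    m,T=c2w(c,o);K=np.array(m['intrinsics'],float)
    uv=np.array(px,float).reshape(-1,1,2)[:,:,::-1].copy()
    s=cv2.undistortPoints(uv,K,np.array([m['k1'],0,0,0.]))[:,0]
    return T[:3,3],np.c_[s,np.ones(len(s))]@T[:3,:3].T
def at_z(c,o,px,z):
    C,r=rays(c,o,px); return C+r*((z-C[2])/r[:,2])[:,None]
def by_d(c,o,px,d):
    C,r=rays(c,o,px); p=np.array(px).astype(int).reshape(-1,2)
    return C+r*d[p[:,0],p[:,1]][:,None]
def proj(c,o,P):
    m,T=c2w(c,o);Ti=np.linalg.inv(T)
    return cv2.projectPoints(np.array(P,float).reshape(-1,1,3),cv2.Rodrigues(Ti[:3,:3])[0],Ti[:3,3],np.array(m['intrinsics'],float),np.array([m['k1'],0,0,0.]))[0][:,0,::-1]
E
python3 - <<'E'
from h import *
np.set_printoptions(precision=1,suppress=True)
o,p,d=snap('top','top0.png'); 
for n in ['blue_tray','green_tray','red_spool','beeswax','eyelet_tin','dye_bottle','jar_lid','tape_roll']:
    for r in robot.cut_out('top',n):
        px=np.argwhere(r['mask']); P=by_d('top',o,px,d)
        P=P[np.isfinite(P).all(1)]
        print(n,round(r['score'],2),np.array(r['position']),len(px),'med',np.median(P,0),'p95z',np.percentile(P[:,2],95))
o,p,d=snap('side','side0.png')
print(o['tool_pos'],o['eef_rot'],o['clock'],robot.camera_model('top')['cam_to_world'])
E
```

```text
blue_tray 0.67 [180.8 264.4] 3589 med [575.4 266.1   6.9] p95z 13.047065793134697
green_tray 0.87 [180.8 422.9] 3485 med [576. -60.   7.] p95z 12.633872175099803
red_spool 0.55 [252.5 260. ] 433 med [422.3 270.5  54.1] p95z 58.474014140877166
beeswax 0.8 [252.  315.4] 334 med [422.4 160.8  17.3] p95z 21.29908327007398
eyelet_tin 0.88 [224.  155.4] 543 med [483.2 488.1   5. ] p95z 16.642024292892433
eyelet_tin 0.77 [239.8 200.8] 503 med [449.2 393.1   4.8] p95z 15.585930229485893
eyelet_tin 0.61 [286.6 216.3] 505 med [356.5 359.7   4.2] p95z 13.693470285502954
dye_bottle 0.77 [243.1 491.4] 547 med [ 433.  -178.1   64.1] p95z 97.92618687725633
jar_lid 0.78 [241.9 424.6] 989 med [441.8 -62.8   4.7] p95z 18.701741396739134
tape_roll 0.9 [258.6 361.5] 596 med [421.4  50.8  18.5] p95z 22.5253297126294
[186.4 596.6 404.6] [[-1.   0.3 -0. ]
 [ 0.3  1.  -0. ]
 [ 0.  -0.  -1. ]] 0.45 [[  -0.    -1.     0.2  232.1]
 [  -1.     0.     0.   138.1]
 [  -0.    -0.2   -1.  1219.9]
 [   0.     0.     0.     1. ]]
```

View pics/top0.png

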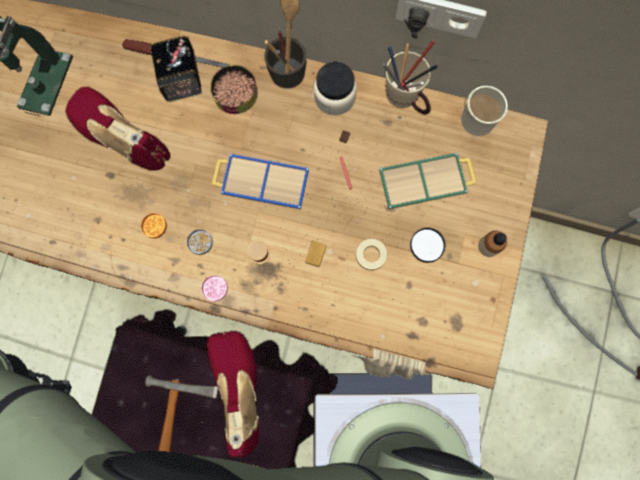

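View pics/side0.png

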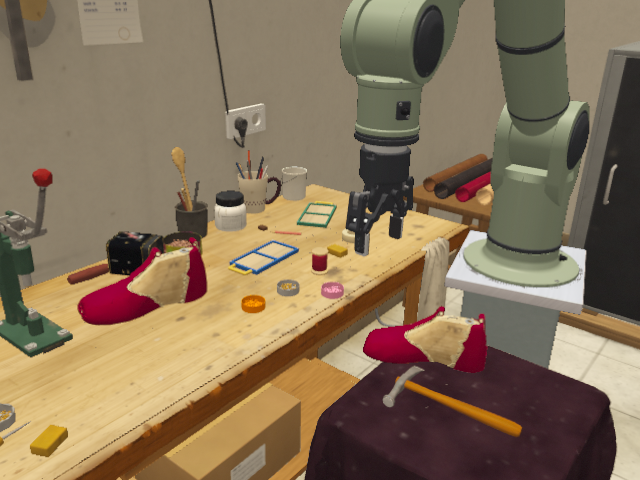

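```bash
python3 -c "
import cv2
i=cv2.imread('pics/top0.png')[130:310,120:320]
cv2.imwrite('pics/crop0.png',cv2.resize(i,(660,594),interpolation=cv2.INTER_CUBIC))"
```

```text
(no output)
```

View pics/crop0.png

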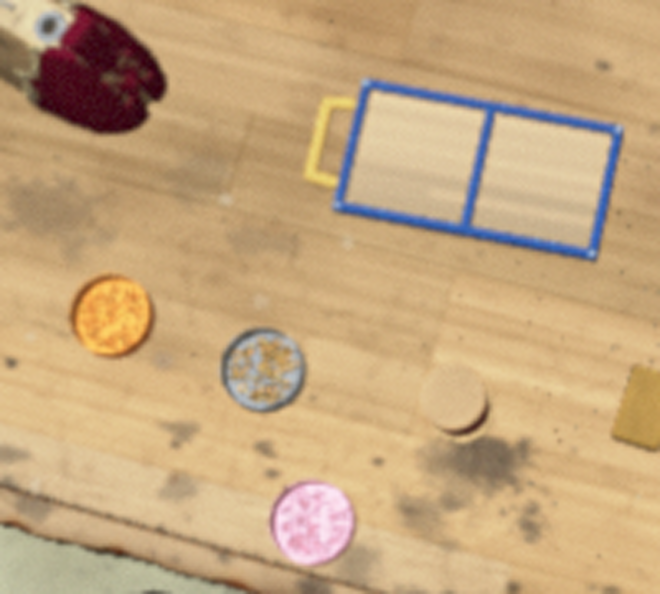

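The top picture shows the blue tray at (row 181, col 264) with its handle to the left. The green tray is at (181, 423) with its handle to the right.

- **Spool, beeswax, bottle:** the spool is at (252, 260), the beeswax at (252, 315) and the bottle at (242, 494). There's another wax cake far off in the side view at (440, 48).
- **Not to be moved:** tape at (254, 371) and lid at (244, 427).
- **Tin candidates:** orange (226, 153), grey metal (240, 200) and pink (288, 215). I choose the grey one with brass eyelets, and the close crop confirms it.

Next I'll fit poses from the top view.

```bash
cat >> h.py <<'E'
def tray(c,o,p,col,z=11):
    h=cv2.cvtColor(p,cv2.COLOR_RGB2HSV)
    lo,hi=((105,120,40),(125,255,255)) if col=='blue' else ((60,80,30),(95,255,200))
    m=cv2.inRange(h,lo,hi)
    return m
def fit_tray(c,o,p,col,near,z=11):
    m=tray(c,o,p,col); px=np.argwhere(m>0); W=at_z(c,o,px,z)
    W=W[np.linalg.norm(W[:,:2]-near,axis=1)<110]
    r=cv2.minAreaRect(W[:,:2].astype(np.float32)); 
    b=cv2.boxPoints(r); e=[b[1]-b[0],b[2]-b[1]]; L=max(e,key=np.linalg.norm)
    return np.array(r[0]),sorted(r[1]),np.arctan2(L[1],L[0]),len(W)
def rel(o,R,t,P):
    "shift in tool axes (cm) to bring TCP to P"
    return R.T@(np.array(P)-t)/10
E
python3 - <<'E'
from h import *
np.set_printoptions(precision=2,suppress=True)
o,p,d=snap('top')
print(fit_tray('top',o,p,'blue',[576,266]),fit_tray('top',o,p,'green',[576,-60]))
for n in ['red_spool','beeswax','eyelet_tin','dye_bottle']:
    for r in robot.cut_out('top',n):
        P=by_d('top',o,np.argwhere(r['mask']),d)
        zt=np.percentile(P[:,2],90); q=P[P[:,2]>zt-9 if n in('red_spool','dye_bottle') else P[:,2]>-99]
        print(n,r['score'],'z',zt,cv2.minEnclosingCircle(q[:,:2].astype(np.float32)),cv2.minAreaRect(q[:,:2].astype(np.float32)), q.mean(0))
    print(robot.mark_of('top',n)[:3])
print(o['eef_rot'],o['tool_pos'],robot.tip_reach,robot.camera_model('wrist'))
E
```

```text
(array([573.62, 263.37]), [83.6854248046875, 163.11581420898438], np.float32(1.3732291), 413) (array([573.69, -58.1 ]), [82.84198760986328, 162.7627410888672], np.float32(-1.361943), 306)
red_spool 0.75 z 57.60294998066029 ((337.29010009765625, 209.716064453125), 127.2729263305664) ((342.2315368652344, 203.71682739257812), (253.49229431152344, 38.67786407470703), 39.47740173339844) [423.31 271.    65.12]
[{'position': [254.8, 259.7], 'score': 0.73}]
beeswax 0.62 z 20.807030693757635 ((340.48541259765625, 152.45932006835938), 109.33343505859375) ((340.37908935546875, 159.55966186523438), (217.16946411132812, 39.74675750732422), 0.858170211315155) [422.52 160.43  24.19]
[{'position': [252.9, 313.6], 'score': 0.6}]
eyelet_tin 0.88 z 13.978986443659096 ((350.41839599609375, 277.3612976074219), 182.7636260986328) ((342.6330871582031, 284.97601318359375), (364.62664794921875, 47.674129486083984), 45.63458251953125) [448.13 391.72  12.74]
eyelet_tin 0.66 z 11.961530351854003 ((301.310791015625, 258.84259033203125), 139.20309448242188) ((308.37359619140625, 255.55404663085938), (277.41122436
[... 399 characters left out ...]
4, 217.3], 'score': 0.78}]
dye_bottle 0.75 z 95.98667763771896 ((338.2051086425781, -29.002235412597656), 197.90902709960938) ((334.10272216796875, -31.780990600585938), (21.600311279296875, 395.6451721191406), 34.1117057800293) [ 431.48 -174.27  134.3 ]
[{'position': [248.1, 485.9], 'score': 0.58}]
[[-0.95  0.3  -0.  ]
 [ 0.3   0.95 -0.  ]
 [ 0.   -0.   -1.  ]] [186.39 596.54 404.64] 173.4 {'intrinsics': array([[332.13,   0.  , 314.46],
       [  0.  , 332.13, 237.64],
       [  0.  ,   0.  ,   1.  ]]), 'k1': -0.054601489044277654, 'hand_eye': array([[ 0.  , -0.95, -0.31, 78.65],
       [ 1.  ,  0.  ,  0.  ,  0.87],
       [-0.  , -0.31,  0.95, 29.32],
       [ 0.  ,  0.  ,  0.  ,  1.  ]])}
```

Call:
{"op": "carry_out", "data": {"targets": [[[-4,-2.8,0],0],[[-8,-5.5,0],0],[[-11,-7.5,0],0],[[-14,-9.5,0],0],[[-17,-11.5,0],0],[[-20,-13.5,0],0],[[-23,-15.6,0],0],[[-26,-17.7,0],0],[[-29,-19.7,0],0],[[-32,-21.8,0],0],[[-35,-23.8,0],0],[[-38,-25.8,0],0],[[-41.8,-28.4,0],0],[[-41.8,-28.4,0],0],[[-41.8,-28.4,0],0],[[-41.8,-28.4,0],0]], "grip": 8.5}}

```text
clock: 2.28
tool_pos: [500.7, 200.7, 404.6]
eef_rot: [[-0.954, 0.299, -0.0], [0.299, 0.954, 0.0], [0.0, 0.0, -1.0]]
wrist_force: [0.3, 0.1, -0.5]
grip_width: 84.8
grip_force: 0.0
```

Run:
```python
from h import *
np.set_printoptions(precision=2,suppress=True)
o,p,d=snap('wrist','w1.png')
print(o['tool_pos'],o['eef_rot'],np.linalg.norm(o['qvel']),robot.tip_reach,o['clock'])
for c,n in (('blue',[574,263]),('green',[574,-58])):
    try: print(fit_tray('wrist',o,p,c,n))
    except Exception as e: print(e)
for n,z in [('red_spool',55),('beeswax',18),('eyelet_tin',17),('dye_bottle',97)]:
    for r in robot.cut_out('wrist',n):
        m=r['mask'].astype(np.uint8); m=cv2.erode(m,np.ones((3,3)));px=np.argwhere(m)
        P=by_d('wrist',o,px,d); P=P[d[px[:,0],px[:,1]]>0]
        zt=np.percentile(P[:,2],90); q=P[P[:,2]>zt-8]
        print(n,r['score'],r['position'],'z',zt,cv2.minAreaRect(q[:,:2].astype(np.float32)), q.mean(0))
    print(robot.mark_of('wrist',n)[:3])
```

```text
[500.69 200.75 404.64] [[-0.95  0.3  -0.  ]
 [ 0.3   0.95  0.  ]
 [ 0.    0.   -1.  ]] 0.03436599954504561 173.4 2.2833
(array([574.94, 264.26]), [84.97342681884766, 163.25765991210938], np.float32(1.3735716), 1253)
(array([582.93, -89.12]), [85.49112701416016, 102.78469848632812], np.float32(-1.389355), 564)
red_spool 0.79 [115.8, 363.0] z 57.3669784676851 ((426.4080505371094, 270.9012451171875), (36.97771453857422, 37.83070755004883), 7.261536121368408) [426.02 270.88  56.42]
[{'position': [118.2, 355.8], 'score': 0.75}]
beeswax 0.55 [149.3, 254.0] z 20.455186338699697 ((425.206298828125, 160.30271911621094), (27.669462203979492, 42.912940979003906), 70.66336822509766) [424.77 160.85  19.42]
[{'position': [149.0, 253.2], 'score': 0.62}]
eyelet_tin 0.91 [101.2, 476.4] z 14.111960414811392 ((448.5863037109375, 392.00341796875), (50.95752716064453, 48.01191329956055), 73.76611328125) [449.34 392.16  11.28]
eyelet_tin 0.85 [109.9, 566.9] z 16.042336926865723 ((482.5088806152344, 487.7249450683594), (52.253021240234375, 48.25220489501953), 73.67560577392578) [482.87 488.21  12.75]
eyelet_tin 0.68 [22.7, 424.1] z 13.388842799620498 ((359.88800048828125, 358.01434326171875), (50.355167388916016, 44.35151290893555), 73.150634765625) [358.79 359.06  10.7 ]
[{'position': [111.0, 556.1], 'score': 0.95}, {'position': [104.6, 472.0], 'score': 0.81}, {'position': [150.7, 259.0], 'score': 0.68}]
dye_bottle 0.63 [225.9, 86.7] z 17.50118730699942 ((442.2666931152344, -61.02655029296875), (65.22193145751953, 69.97013854980469), 7.177616119384766) [442.32 -58.58  15.36]
dye_bottle 0.56 [252.6, 9.8] z 30.391913255072257 ((447.8128356933594, -169.6494598388672), (8.659111976623535, 31.21042823791504), 69.255126953125) [ 448.78 -168.96   27.77]
[{'position': [249.9, 5.1], 'score': 0.72}]
```

View pics/w1.png

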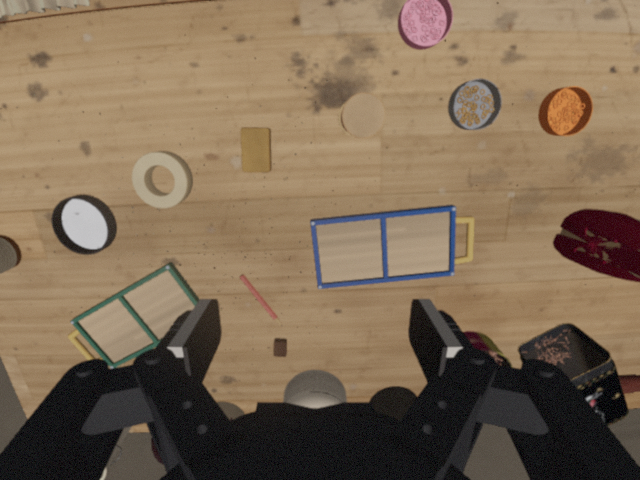

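The wrist view agrees on all positions: spool (115, 363), beeswax (149, 256), grey tin (103, 475), blue tray (247, 385). Heights from the two views come out at about 56, 19, 14 and 11 mm. Spool first.

Call:
{"op": "carry_out", "data": {"targets": [[[3,1.5,2],0],[[6,2.9,5],0],[[9.3,4.4,8],0],[[9.3,4.4,11.5],0],[[9.3,4.4,14],0],[[9.3,4.4,16],0],[[9.3,4.4,18],0],[[9.3,4.4,19.5],0],[[9.3,4.4,20.7],0],[[9.3,4.4,21.2],0],[[9.3,4.4,21.2],0],[[9.3,4.4,21.2],0]]}}

```text
clock: 3.73
tool_pos: [425.1, 270.6, 193.0]
eef_rot: [[-0.955, 0.298, 0.0], [0.298, 0.955, -0.0], [-0.0, -0.0, -1.0]]
wrist_force: [0.2, -0.1, 0.6]
grip_width: 85.2
grip_force: 0.0
```

Call:
{"op": "carry_out", "data": {"targets": [[[0,0,0],0],[[0,0,0],0],[[0,0,0],0],[[0,0,0],0],[[0,0,0],0],[[0,0,0],0],[[0,0,0],0],[[0,0,0],0],[[0,0,0],0],[[0,0,0],0],[[0,0,0],0],[[0,0,0],0]], "grip": 3.4}}

```text
clock: 4.73
tool_pos: [425.1, 270.6, 193.4]
eef_rot: [[-0.954, 0.298, 0.001], [0.298, 0.954, 0.0], [-0.0, 0.001, -1.0]]
wrist_force: [-2.5, -1.8, 13.3]
grip_width: 38.7
grip_force: 58.8
```

Call:
{"op": "carry_out", "data": {"targets": [[[0,0,-1],0],[[0,0,-2.5],0],[[0,0,-4],0],[[-2,1.1,-4.5],0],[[-5,2.8,-4.5],0],[[-8,4.4,-4.5],0],[[-11,6.1,-4.5],0],[[-13,7.2,-4.5],0],[[-14,7.8,-4.5],0],[[-14,7.8,-4.5],0],[[-14,7.8,-4],0],[[-14,7.8,-3],0],[[-14,7.8,-2],0],[[-14,7.8,-1.4],0],[[-14,7.8,-1],0],[[-14,7.8,-0.7],0],[[-14,7.8,-0.6],0],[[-14,7.8,-0.6],0]]}}

```text
clock: 6.23
tool_pos: [581.5, 303.2, 199.5]
eef_rot: [[-0.954, 0.298, -0.001], [0.298, 0.954, -0.0], [0.001, -0.001, -1.0]]
wrist_force: [-7.8, -3.7, 16.5]
grip_width: 38.9
grip_force: 62.0
```

Call:
{"op": "carry_out", "data": {"targets": [[[0,0,0],0],[[0,0,0],0],[[0,0,0],0],[[0,0,0],0],[[0,0,0],0],[[0,0,0],0],[[0,0,-1],0],[[0,0,-3],0],[[0,0,-6],0],[[0,0,-10],0],[[0,0,-13],0],[[0,0,-16],0],[[0,0,-16],0],[[0,0,-16],0],[[0,0,-16],0]], "grip": 8.5}}

```text
clock: 7.48
tool_pos: [581.7, 303.2, 358.7]
eef_rot: [[-0.955, 0.298, -0.0], [0.298, 0.955, -0.0], [0.0, -0.0, -1.0]]
wrist_force: [1.0, -0.6, -0.5]
grip_width: 84.5
grip_force: 0.0
```

```bash
cat > look.py <<'E'
from h import *
import sys
np.set_printoptions(precision=3,suppress=True)
cam=sys.argv[1]
o,p,d=snap(cam,sys.argv[2])
print(o['tool_pos'],o['eef_rot'],o['clock'])
for n in sys.argv[3:]:
    if n in('blue','green'):
        print(n,fit_tray(cam,o,p,n,[574,263] if n=='blue' else [574,-58])); continue
    for r in robot.cut_out(cam,n):
        m=cv2.erode(r['mask'].astype(np.uint8),np.ones((3,3)));px=np.argwhere(m)
        px=px[d[px[:,0],px[:,1]]>0]; P=by_d(cam,o,px,d)
        zt=np.percentile(P[:,2],90); q=P[P[:,2]>zt-8]; q=q[np.linalg.norm(q[:,:2]-np.median(q[:,:2],0),axis=1)<60]
        print(n,round(r['score'],2),r['position'],'z',zt,cv2.minAreaRect(q[:,:2].astype(np.float32)), q.mean(0))
E
python3 look.py wrist w2.png red_spool beeswax blue
```

```text
[581.671 303.159 358.669] [[-0.955  0.298 -0.   ]
 [ 0.298  0.955 -0.   ]
 [ 0.    -0.    -1.   ]] 7.4833
red_spool 0.75 [223.2, 315.4] z 63.21850984724282 ((581.1384887695312, 304.15240478515625), (38.17597579956055, 38.60999298095703), 26.443843841552734) [580.697 304.23   62.402]
beeswax 0.73 [101.1, 112.7] z 20.2177082308168 ((426.25311279296875, 160.981689453125), (29.646120071411133, 44.02052688598633), 72.03929901123047) [426.523 162.64   18.884]
blue (array([575.322, 264.214]), [83.83766174316406, 162.8289337158203], np.float32(1.374839), 504)
```

View pics/w2.png

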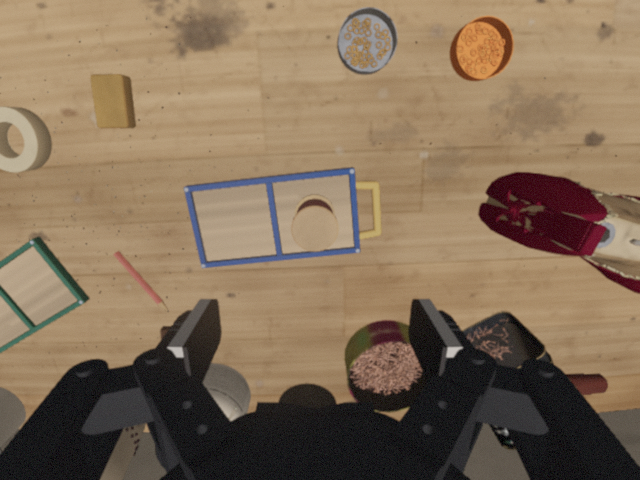

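The spool stands upright in the handle-side compartment (223, 315). The beeswax's short side lies along the tool's y axis, so I'll go straight there.

Call:
{"op": "carry_out", "data": {"targets": [[[1.8,-3,0],0],[[3.6,-6,2],0],[[5.4,-9.1,4],0],[[7.2,-12.2,6],0],[[9,-15.3,8],0],[[10.7,-18.2,10],0],[[10.7,-18.2,12],0],[[10.7,-18.2,14.5],0],[[10.7,-18.2,16.2],0],[[10.7,-18.2,17.4],0],[[10.7,-18.2,18.2],0],[[10.7,-18.2,18.2],0],[[10.7,-18.2,18.2],0]]}}

```text
clock: 8.72
tool_pos: [425.4, 161.4, 176.6]
eef_rot: [[-0.955, 0.298, -0.001], [0.298, 0.955, -0.0], [0.001, -0.001, -1.0]]
wrist_force: [1.0, -0.6, 0.9]
grip_width: 84.9
grip_force: 0.0
```

Call:
{"op": "carry_out", "data": {"targets": [[[0,0,0],0],[[0,0,0],0],[[0,0,0],0],[[0,0,0],0],[[0,0,0],0],[[0,0,0],0],[[0,0,0],0],[[0,0,0],0],[[0,0,0],0],[[0,0,0],0],[[0,0,0],0],[[0,0,0],0],[[0,0,0],0]], "grip": 2.4}}

```text
clock: 9.8
tool_pos: [425.6, 161.5, 177.3]
eef_rot: [[-0.954, 0.298, 0.001], [0.298, 0.954, 0.0], [-0.0, 0.0, -1.0]]
wrist_force: [-2.3, -0.2, 15.1]
grip_width: 28.3
grip_force: 58.7
```

Call:
{"op": "carry_out", "data": {"targets": [[[0,0,-1],0],[[0,0,-2.5],0],[[-0.5,0.4,-4],0],[[-2.5,2.2,-4.5],-0.03],[[-5,4.4,-4.5],-0.06],[[-7.5,6.6,-4.5],-0.09],[[-9.8,8.7,-4.5],-0.107],[[-11.2,9.9,-4.5],-0.107],[[-11.6,10.3,-4.5],-0.107],[[-11.6,10.3,-4],-0.107],[[-11.6,10.3,-3],-0.107],[[-11.6,10.3,-2],-0.107],[[-11.6,10.3,-1.4],-0.107],[[-11.6,10.3,-1],-0.107],[[-11.6,10.3,-0.7],-0.107],[[-11.6,10.3,-0.6],-0.107],[[-11.6,10.3,-0.6],-0.107]]}}

```text
clock: 11.22
tool_pos: [566.4, 224.9, 183.4]
eef_rot: [[-0.981, 0.195, -0.001], [0.195, 0.981, -0.001], [0.001, -0.001, -1.0]]
wrist_force: [-9.6, -3.6, 18.3]
grip_width: 28.6
grip_force: 62.4
```

Call:
{"op": "carry_out", "data": {"targets": [[[0,0,0],0],[[0,0,0],0],[[0,0,0],0],[[0,0,0],0],[[0,0,-1],0],[[0,0,-3],0],[[0,0,-6],0],[[0,0,-10],0],[[0,0,-13],0],[[0,0,-16],0],[[0,0,-18],0],[[0,0,-18],0],[[0,0,-18],0]], "grip": 3.6}}

```text
clock: 12.3
tool_pos: [567.0, 225.1, 364.3]
eef_rot: [[-0.981, 0.195, 0.002], [0.195, 0.981, 0.001], [-0.002, 0.001, -1.0]]
wrist_force: [-0.9, -0.1, -0.9]
grip_width: 36.1
grip_force: 0.0
```

```bash
python3 look.py wrist w3.png red_spool beeswax blue eyelet_tin
```

```text
[566.974 225.105 364.252] [[-0.981  0.195  0.002]
 [ 0.195  0.981  0.001]
 [-0.002  0.001 -1.   ]] 12.3
red_spool 0.69 [217.5, 399.9] z 63.1236754183454 ((581.009521484375, 303.33111572265625), (37.73326873779297, 36.43785095214844), 34.99820327758789) [580.513 302.951  62.318]
beeswax 0.61 [214.3, 315.2] z 26.253378200052964 ((565.2301025390625, 226.08123779296875), (29.832416534423828, 44.10409927368164), 79.80834197998047) [563.983 226.214  25.149]
blue (array([574.765, 264.392]), [83.51358032226562, 162.78973388671875], np.float32(1.3741474), 1370)
eyelet_tin 0.97 [72.8, 574.3] z 16.12225046330221 ((483.2115783691406, 487.1026306152344), (48.1346549987793, 52.118141174316406), 3.9861931800842285) [483.379 488.314  12.806]
eyelet_tin 0.69 [48.5, 473.8] z 14.291432169640307 ((449.38299560546875, 392.15838623046875), (48.5264892578125, 50.86481475830078), 25.329729080200195) [448.975 392.22   11.402]
```

View pics/w3.png

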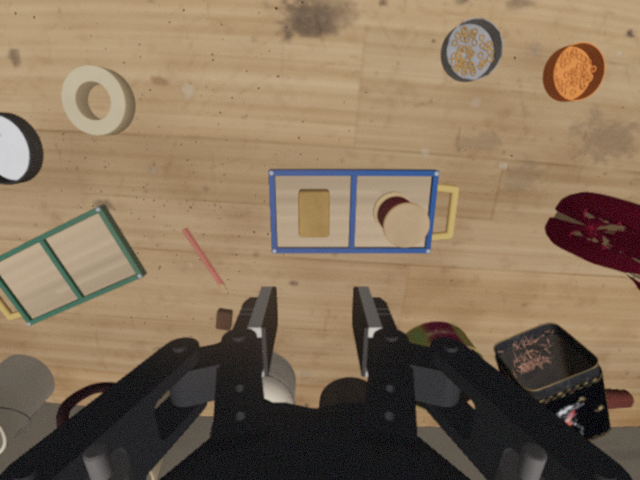

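Both blue-tray pieces are in place: wax at (214, 315), spool at (217, 400). Next is the grey tin at (48, 474), at world (449, 392). The orange one at (72, 574) stays.

Call:
{"op": "carry_out", "data": {"targets": [[[2.7,2.6,0],0],[[5.4,5.2,0],0],[[8.1,7.8,2],0],[[10.8,10.3,4],0],[[13.3,12.6,6],0],[[14.8,14.1,8],0],[[14.8,14.1,11],0],[[14.8,14.1,14],0],[[14.8,14.1,16.2],0],[[14.8,14.1,17.7],0],[[14.8,14.1,18.6],0],[[14.8,14.1,18.6],0],[[14.8,14.1,18.6],0]], "grip": 8.5}}

```text
clock: 13.58
tool_pos: [449.2, 392.2, 176.6]
eef_rot: [[-0.981, 0.195, -0.001], [0.195, 0.981, -0.001], [0.0, -0.001, -1.0]]
wrist_force: [0.2, -0.1, 0.3]
grip_width: 84.7
grip_force: 0.0
```

Call:
{"op": "carry_out", "data": {"targets": [[[0,0,0],0],[[0,0,0],0],[[0,0,0],0],[[0,0,0],0],[[0,0,0],0],[[0,0,0],0],[[0,0,0],0],[[0,0,0],0],[[0,0,0],0],[[0,0,0],0]], "grip": 4.4}}

```text
clock: 14.42
tool_pos: [449.5, 392.4, 178.0]
eef_rot: [[-0.981, 0.195, 0.001], [0.195, 0.981, 0.001], [-0.001, 0.001, -1.0]]
wrist_force: [-2.9, -2.6, 15.6]
grip_width: 47.5
grip_force: 59.7
```

Call:
{"op": "carry_out", "data": {"targets": [[[0,0,-1],0],[[0,0,-3],0],[[0,0,-6],0],[[-1,-2,-9],0],[[-2.5,-5,-12],0],[[-4,-8,-12],0.04],[[-5.6,-11.2,-12],0.08],[[-7.2,-14.4,-12],0.12],[[-8.8,-17.6,-12],0.16],[[-10.4,-20.8,-12],0.2],[[-12,-24,-12],0.24],[[-13.6,-27.2,-12],0.28],[[-15.2,-30.4,-12],0.32],[[-16.8,-33.6,-12],0.36],[[-18.4,-36.8,-12],0.38],[[-20,-40,-12],0.38],[[-21.4,-42.8,-12],0.38],[[-22.4,-44.9,-12],0.38],[[-22.6,-45.3,-12],0.38],[[-22.6,-45.3,-12],0.38]]}}

```text
clock: 16.08
tool_pos: [582.7, -97.9, 297.3]
eef_rot: [[-0.837, 0.547, 0.001], [0.547, 0.837, -0.0], [-0.001, 0.0, -1.0]]
wrist_force: [0.3, 0.7, -1.1]
grip_width: 47.0
grip_force: 62.4
```

```bash
python3 look.py wrist w4.png green dye_bottle jar_lid
```

```text
[582.721 -97.851 297.339] [[-0.837  0.547  0.001]
 [ 0.547  0.837 -0.   ]
 [-0.001  0.    -1.   ]] 16.0833
green (array([570.744, -35.661]), [84.64891815185547, 117.34590911865234], np.float32(-1.3669221), 1584)
dye_bottle 0.79 [150.3, 78.9] z 97.53573916296357 ((442.2261047363281, -185.91966247558594), (19.080202102661133, 20.067502975463867), 29.124332427978516) [ 443.016 -184.447   96.431]
```

View pics/w4.png

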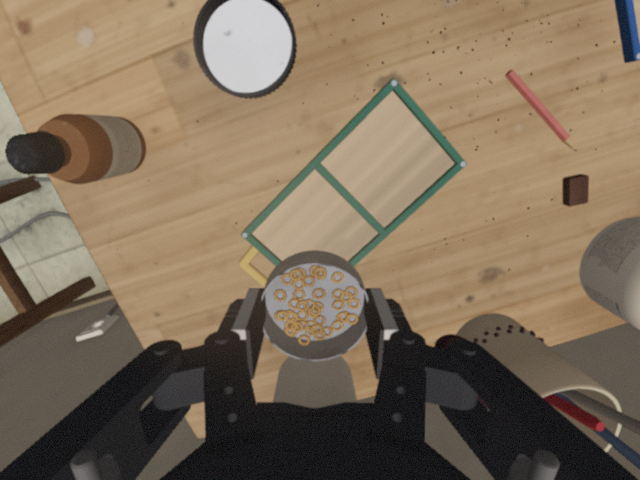

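The tin is held level at (305, 315). The tray's visible corners are (236, 244), (84, 394) and (163, 462). I'll take the tray centre from those, and locate the bottle at the same time.

Run:
```python
from h import *
np.set_printoptions(precision=2,suppress=True)
o=robot.get_obs()
c=at_z('wrist',o,[[236,244],[84,394],[163,462]],11); print(c)
print('centre',(c[0]+c[2])/2, c[0]-c[1],np.arctan2(*(c[0]-c[1])[1::-1]))
m=(c[0]+c[2])/2; u=(c[0]-c[1])/np.linalg.norm(c[0]-c[1])
for s in (40,-40):
    t=m+s*u; print(t, 'shift cm', np.array(o['eef_rot']).T@np.r_[t[:2]-o['tool_pos'][:2],0]/10)
```

```text
[[ 554.48 -143.25   11.  ]
 [ 520.6    14.72   11.  ]
 [ 597.74   31.86   11.  ]]
centre [576.11 -55.7   11.  ] [  33.88 -157.97    0.  ] -1.3595003475347847
[584.5  -94.81  11.  ] shift cm [-0.16  0.09  0.  ]
[567.72 -16.58  11.  ] shift cm [5.5  5.75 0.01]
```

Call:
{"op": "carry_out", "data": {"targets": [[[0,0.1,1],0],[[0,0.1,3],0],[[0,0.1,5.5],0],[[0,0.1,7.5],0],[[0,0.1,9],0],[[0,0.1,10],0],[[0,0.1,10.6],0],[[0,0.1,11],0],[[0,0.1,11.25],0],[[0,0.1,11.4],0],[[0,0.1,11.4],0],[[0,0.1,11.4],0]]}}

```text
clock: 17.23
tool_pos: [583.4, -95.0, 184.1]
eef_rot: [[-0.839, 0.544, 0.001], [0.544, 0.839, 0.0], [-0.0, 0.001, -1.0]]
wrist_force: [-6.9, 1.1, 14.5]
grip_width: 46.5
grip_force: 63.9
```

Call:
{"op": "carry_out", "data": {"targets": [[[0,0,0],0],[[0,0,0],0],[[0,0,0],0],[[0,0,0],0],[[0,0,0],0],[[0,0,-0.5],0],[[0,0,-2],0],[[0,0,-5],0],[[0,0,-8],0],[[0,0,-12],0],[[0,0,-15],0],[[0,0,-18],0],[[0,0,-18],0],[[0,0,-18],0],[[0,0,-18],0]], "grip": 6.2}}

```text
clock: 18.48
tool_pos: [583.0, -95.2, 362.4]
eef_rot: [[-0.839, 0.544, -0.0], [0.544, 0.839, 0.0], [0.0, -0.0, -1.0]]
wrist_force: [-0.4, -0.2, 0.3]
grip_width: 61.8
grip_force: 0.0
```

```bash
python3 look.py wrist w5.png green eyelet_tin dye_bottle jar_lid
```

```text
[583.04  -95.155 362.447] [[-0.839  0.544 -0.   ]
 [ 0.544  0.839  0.   ]
 [ 0.    -0.    -1.   ]] 18.4833
green (array([567.179, -18.695]), [82.21003723144531, 83.59595489501953], np.float32(0.2020792), 794)
eyelet_tin 0.88 [213.3, 316.4] z 19.205811859983534 ((583.362060546875, -93.87208557128906), (48.473201751708984, 49.59178161621094), 75.06366729736328) [585.131 -95.153  16.767]
dye_bottle 0.89 [143.1, 131.1] z 97.67881851863982 ((441.7254638671875, -186.59487915039062), (20.08709716796875, 19.41265106201172), 8.275900840759277) [ 442.613 -185.067   96.708]
jar_lid 0.84 [63.3, 255.1] z 18.116784937284336 ((442.9681396484375, -62.14302444458008), (66.57585906982422, 68.32538604736328), 69.29104614257812) [437.443 -61.676  17.36 ]
```

View pics/w5.png

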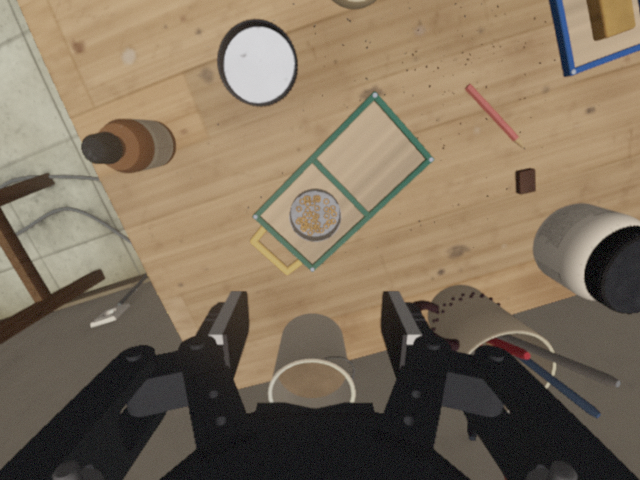

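The tin sits flat in the handle-side compartment (213, 316). The bottle's cap is at world (442, -186), top 97 mm, so I'll grip it at about 49 mm height to keep the cap clear of the gripper body.

Call:
{"op": "carry_out", "data": {"targets": [[[1.4,-3.1,0],0],[[2.8,-6.2,1],0],[[4.2,-9.3,2],0],[[5.6,-12.4,3],0],[[6.6,-14.6,4],0],[[6.9,-15.3,5],0],[[6.9,-15.3,7],0],[[6.9,-15.3,9.5],0],[[6.9,-15.3,12],0],[[6.9,-15.3,14],0],[[6.9,-15.3,15.2],0],[[6.9,-15.3,15.8],0],[[6.9,-15.3,15.8],0],[[6.9,-15.3,15.8],0]], "grip": 8.5}}

```text
clock: 19.85
tool_pos: [442.1, -186.0, 204.8]
eef_rot: [[-0.839, 0.545, -0.0], [0.545, 0.839, 0.0], [0.0, -0.0, -1.0]]
wrist_force: [-0.5, -0.3, 0.7]
grip_width: 85.0
grip_force: 0.0
```

Call:
{"op": "carry_out", "data": {"targets": [[[0,0,0],0],[[0,0,0],0],[[0,0,0],0],[[0,0,0],0],[[0,0,0],0],[[0,0,0],0],[[0,0,0],0],[[0,0,0],0],[[0,0,0],0],[[0,0,0],0]], "grip": 3.8}}

```text
clock: 20.68
tool_pos: [442.4, -186.0, 205.6]
eef_rot: [[-0.839, 0.544, 0.001], [0.544, 0.839, -0.0], [-0.001, 0.0, -1.0]]
wrist_force: [-3.0, 1.9, 17.0]
grip_width: 41.8
grip_force: 58.6
```

Call:
{"op": "carry_out", "data": {"targets": [[[0,0,-1],0],[[0,0,-2.5],0],[[0,0,-4.5],0],[[-0.1,2,-5],0],[[-0.3,5,-5],0],[[-0.5,8,-5],0],[[-0.7,11,-5],0],[[-0.9,14,-5],0],[[-1.1,17,-5],0],[[-1.2,19.3,-5],0],[[-1.3,20.6,-5],0],[[-1.3,20.9,-4.5],0],[[-1.3,20.9,-3.5],0],[[-1.3,20.9,-2.5],0],[[-1.3,20.9,-1.7],0],[[-1.3,20.9,-1.1],0],[[-1.3,20.9,-0.8],0],[[-1.3,20.9,-0.6],0],[[-1.3,20.9,-0.6],0]]}}

```text
clock: 22.27
tool_pos: [566.4, -18.7, 211.7]
eef_rot: [[-0.838, 0.546, -0.001], [0.546, 0.838, -0.0], [0.001, -0.001, -1.0]]
wrist_force: [-9.8, -1.0, 25.4]
grip_width: 42.1
grip_force: 63.9
```

Call:
{"op": "carry_out", "data": {"targets": [[[0,0,0],0],[[0,0,0],0],[[0,0,0],0],[[0,0,0],0],[[0,0,0],0],[[0,0,0],0],[[0,0,-1],0],[[0,0,-3],0],[[0,0,-6],0],[[0,0,-9],0],[[0,0,-12],0],[[0,0,-15],0],[[0,0,-18],0],[[0,0,-18],0],[[0,0,-18],0]], "grip": 8.5}}

```text
clock: 23.52
tool_pos: [566.9, -17.8, 392.8]
eef_rot: [[-0.839, 0.545, 0.003], [0.545, 0.839, 0.0], [-0.003, 0.002, -1.0]]
wrist_force: [-0.4, -0.1, -0.2]
grip_width: 85.0
grip_force: 0.0
```

```bash
python3 look.py wrist w6.png eyelet_tin dye_bottle tape_roll jar_lid beeswax red_spool
```

```text
[566.875 -17.773 392.802] [[-0.839  0.545  0.003]
 [ 0.545  0.839  0.   ]
 [-0.003  0.002 -1.   ]] 23.5167
eyelet_tin 0.81 [252.5, 264.6] z 19.058814153409116 ((584.01025390625, -93.42485046386719), (47.2994384765625, 50.14087677001953), 26.13725471496582) [583.697 -94.173  16.469]
dye_bottle 0.76 [214.0, 312.0] z 104.34178768764099 ((565.1751098632812, -17.110706329345703), (20.941919326782227, 19.311912536621094), 79.3685302734375) [564.798 -16.447 103.316]
tape_roll 0.93 [27.3, 289.2] z 21.432099335929355 ((424.070556640625, 50.13179397583008), (59.09629440307617, 59.235958099365234), 76.9729232788086) [423.667  50.357  20.261]
beeswax 0.61 [74.0, 522.5] z 26.408818795413367 ((566.1404418945312, 224.761962890625), (30.227054595947266, 44.45600509643555), 78.9630355834961) [565.223 223.149  25.017]
red_spool 0.9 [45.2, 610.0] z 63.01505616760769 ((579.5214233398438, 295.7731018066406), (24.71927261352539, 37.61659240722656), 70.22673797607422) [579.157 295.882  62.244]
```

View pics/w6.png

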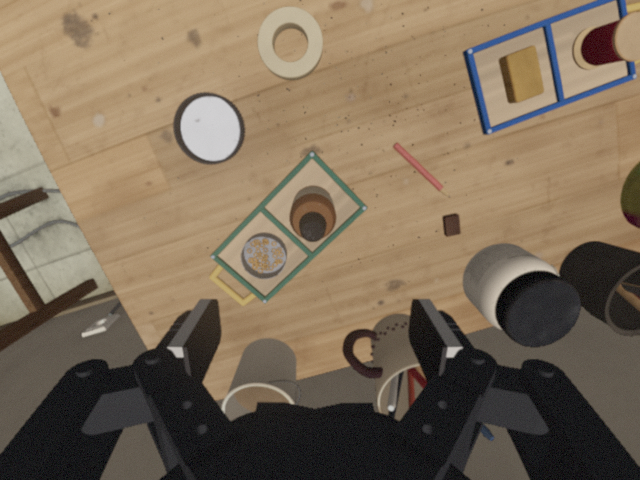

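The final view shows the bottle upright in the green tray's far compartment (214, 312), its top at about 103 mm. The tin is next to the handle (255, 265), the wax is at (74, 522) and the spool at (45, 605). Tape and lid haven't moved, so I'm handing it in.

```bash
python3 -c "
from bench import robot
print(robot.finish_job())"
```

```text
the job is handed in; nothing more can be done
None
```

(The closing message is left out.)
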